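Set the blade jig to 7 and bring the gauge blade up to its stop

TASK

Turn the scale sleeve of the blade-setting jig until it clicks home at 7. Then slide the flat gauge blade tip first into the jig's slot until you feel it press the light plunger of the depth stop part-way in, but not to the bottom; leave the blade lying there with the sleeve still on 7, and do not disturb the vial, the petri dish or the sample box.

Things in the scene. Friction and masses are not known exactly. Their poses are not given: they have to be found in the camera images.
- jig: blade-setting jig fixed on a plywood board 340 mm square, 8 mm thick, that lies on the bench: aluminium block 124 mm (x) by 110 mm (y), 42 mm tall, with a dark scale sleeve on top. Origin on the board's top under the sleeve's upright axis; +x runs into the slot, z up. In the slot a depth stop, driven 2 mm deeper by each click of the sleeve, carries a brass plunger facing the mouth
- slot_mouth (a point): centre of the slot's mouth on the board, jig x = -62 mm. Slot along jig x on the board's top, 32 mm wide, 9 mm high. Flared ears 14 mm tall reach 23 mm out before it and widen the entry to about 52 mm. With the sleeve on 7 the untouched plunger's face is 40 mm inside the mouth, give or take 4 mm: the stop's trim differs each time, is not measured and must be felt
- sleeve_axis (a point): centre of the sleeve's flat top, 72 mm above the board. Sleeve 68 mm in diameter; flange at its foot 96 mm in diameter, with eleven white marks 0 to 10, 30 degrees apart, counting up clockwise seen from above: 0 long and broad, under the tab; 5 and 10 long and thin; the others short
- index (a point): top of the fixed dark index post at the jig's front (jig x = -55 mm); the mark standing at it is the value set
- tab (a point): middle of the sleeve's one upright finger tab, 26 mm from the axis, 98 mm above the board. The tab stands on the sleeve's top: 24 mm along the radius (14 to 38 mm from the axis), 10 mm thick, 72 to 100 mm above the board; push it sideways with closed fingertips
- sleeve (a joint): turn of the scale sleeve in rad, 0 at mark 0 (tab towards jig -x), growing anticlockwise seen from above, 0.5236 (30 degrees) for each mark, so mark 7 is 3.665; 10 is the last. A sprung detent pulls it into the nearest mark from up to about a third of a click away (nearer the half-way point it may hang); going over to the next mark takes 5 to 10 N at the tab. It turns both ways
- plunger (a joint): how far the depth stop's brass plunger is pushed in, in m: 0 untouched (as at the start), 0.008 at the bottom. It is held by friction, yields at about 4 N and stays where it is pushed; it does not spring back
- blade: gauge blade, loose on the board in front of the jig, 0.18 kg: a flat steel blade 26 mm wide and 5 mm thick with a dark wooden handle 40 mm long (x), 30 mm wide (y), top at 34.5 mm. Origin on its underside below the middle of the handle; +x points to the tip, z up. 80 mm of blade stand free of the handle
- blade_tip (a point): middle of the blade's tip edge, on the underside, at blade x = +100 mm
- vial_a: standing glass sample vial with a black cap, 22 mm in diameter, 56 mm tall, origin at its underside; leave alone
- petri: shallow clear petri dish with fragments, 60 mm in diameter, 12 mm tall, origin at its underside; leave alone
- sample_box: flat sample box, 52 x 80 x 22 mm, origin at its underside; leave alone
Not all that is in view belongs to the job. There is more than one size of the blade; the job needs the larger.

How it is judged:
By the outcome, as a careful person would: the job done as asked, in the order asked, and still so for the second after the job is handed in, with the robot touching nothing.
It also fails if it takes over 54 s, if anything falls off the work surface, if the arm or the gripper's body presses on something with over 40 N, if the wrist force passes 120 N, or if a joint passes its speed limit or range.

ROBOT

A 6-joint arm with a two-finger parallel gripper is mounted at the origin on a cart in front of the work surface, level with it; the furniture and walls round the work are solid. World frame = base frame: x ahead of the robot, y to its left, z up, the work surface at z = 0. Lengths are in m, angles in degrees, forces in N, time in s.
With the tool pointing down it reaches from about 0.4 to 0.825 m from the base axis. Payload 7 kg.
Tool frame: the origin (TCP) lies midway between the tips of the shut fingers; the grasp point (between the pads) lies 19 mm behind it; z points along the fingers, y is the line along which they close (so a half turn about z gives the same grasp; the last joint's range is limited). The gripper opens to 88 mm and grips with 3 to 60 N. Pads are 19 mm wide; open, the fingers measure 130 mm over their backs; the gripper's body (78 mm by 193 mm) begins 47 mm behind the grasp point.
Start: joints at [-57.691, 20.546, 0.682, 0, -70.136, -16.507], TCP at [0.184, -0.649, 0.227] pointing down, gripper open.
Joint ranges: [-176.03, 176.03], [-82.01, 121.73], [-58.28, 71.71], [-173.87, 95.51], [-174.79, -0.11], [-173.66, 173.66]. Speed limits (degrees/s): [136.94, 136.94, 172.46, 180, 180, 180].

INTERFACE

Orientations are given as [roll, pitch, yaw] about the fixed x, y, z axes, in that order (R = Rz(yaw) Ry(pitch) Rx(roll)).
In Python, from plant import r gives the robot as it stands.
- The arm moves only by the tool carry_out, never from a script. Its argument "deltas" is a list of rows, each a list of 3 entries, a list of its own where there are three numbers: the opening, from 0 (shut) to 1 (fully open), then the shift along the tool's x, y, z in mm, then the turn, a rotation vector about the tool's x, y, z in rad. In form: [[gripper, [tx, ty, tz], [rx, ry, rz]], ...]. A call has 1 to 12 rows; each row is the pose to reach, as a shift and turn from the pose commanded when the call began, along the tool's axes at that moment; what a row does not reach only later rows make up. A row lasts 1/10 s, in which the tool goes at most 50 mm and 8.59 degrees, less where a joint would pass 70% of its speed; a pose out of reach is approached as far as the arm can. A call with a gripper value outside its range is refused whole. The fingers move at their own pace and stop on an object; "squeeze" is the grip in N (left out, the last holds). Time passes only in rows, so rows that repeat a pose let the fingers close. It gives the time, the measured TCP pose, the force, the opening and the grip force at its end, in the units of the state.
- r.get_state(): the state, without advancing time (a new reading comes with each control period).
- r.capture(name): name is "side" or "top"; returns (picture, depth): 384x512x3 uint8, red, green, blue; 384x512 float32, m along the optical axis (not along the pixel's ray), 0 where there is no reading.
- r.get_calibration(name): a dict with "fov_y" (degrees; the focal length in pixels is half the picture's height over the tangent of half this angle, whatever the lens; pixels are square), "cx", "cy" (the principal point, pixels), "distortion" ([k1, k2, p1, p2, k3] as OpenCV has them; the pictures are not rectified), "view" (4x4, takes a point from world to camera coordinates). Camera axes: x right, y down, z forward; pixel columns grow to the right and rows downward; lengths in m; the calibration is good to about 2 mm. A picture is of the moment at which its call begins. get_calibration takes no time and is no camera call.
- r.close_job(): hands the job in; it is judged then, once.
The state is a dict: "time_s": time; "joints": joint angles; "qd": joint speeds; "joint_torque": joint torques, N m; "tcp_pos": TCP position; "eef_rot": TCP orientation; "contact_force": force on the tool from outside, world axes, zero at the start; "moment": the same for the moment, N m; "gripper_width": finger opening in m; "gripper_force": force on a finger pad.
Only numpy, scipy, OpenCV 4.12 (cv2) and the standard library are available. Lean on these libraries where they do the work, as an engineer would, in place of code of your own. Each camera call takes 0.05 s, during which the arm holds its last target. There are 200 camera calls.

## Working session

There is one attempt and no reset: what is moved stays moved. The work goes in short steps, Python scripts to look and compute and a tool call to move; the robot and the scene stay as the last step left them, time stands still between calls to the robot, and variables do not carry over. Pictures are saved under pics/ and viewed, at most 10 in all, crops included, and the job is handed in when it is done.

Besides the shell and the picture viewer there is one more tool, called after "Emit:" by a JSON object that holds its "op" and its "data", one argument or row to a line. carry_out: Moves the arm, as the interface text tells. Its arguments: {"type":"object","properties":{"deltas":{"type":"array"},"squeeze":{"type":"number"}},"required":["deltas"]}

```bash
mkdir -p pics; ls
cat > h.py <<'E'
import numpy as np,cv2
from plant import r
def cal(n):
    c=r.get_calibration(n); f=192/np.tan(np.radians(c["fov_y"])/2)
    return np.array([[f,0,c["cx"]],[0,f,c["cy"]],[0,0,1.]]),np.array(c["distortion"],float),np.array(c["view"],float)
def ray(n,uv):
    K,D,V=cal(n); p=cv2.undistortPoints(np.array(uv,float).reshape(-1,1,2),K,D).reshape(-1,2)
    d=np.c_[p,np.ones(len(p))]@V[:3,:3]; o=-V[:3,:3].T@V[:3,3]
    return o,d
def onz(n,uv,z):
    o,d=ray(n,uv); return o+d*((z-o[2])/d[:,2])[:,None]
def proj(n,P):
    K,D,V=cal(n); return cv2.projectPoints(np.array(P,float).reshape(-1,1,3),cv2.Rodrigues(V[:3,:3])[0],V[:3,3],K,D)[0].reshape(-1,2)
E
python3 - <<'E'
from h import *
for n in("top","side"):
    p,d=r.capture(n); cv2.imwrite(f"pics/{n}0.png",cv2.resize(p[:,:,::-1],(800,600),interpolation=cv2.INTER_CUBIC)); np.savez(f"{n}0",p=p,d=d)
    K,D,V=cal(n); print(n,K[0,0],K[:2,2],D,-V[:3,:3].T@V[:3,3],V[2,:3])
print(r.get_state())
E
```

```text
pics
top 495.5116202424309 [257.90287835 201.96135681] [-0.06845228  0.          0.          0.          0.        ] [0.39121625 0.10705767 1.31879136] [ 0.12072215 -0.00930408 -0.99264273]
side 473.2753835551234 [253.67030526 195.47135413] [-0.062502  0.        0.        0.        0.      ] [ 0.69984078 -0.87733905  0.70040735] [-0.12124463  0.85116511 -0.51070314]
{'time_s': 0.1, 'joints': array([-5.76914741e+01,  2.05857048e+01,  6.40091125e-01, -1.81577555e-02,
       -7.01350546e+01, -1.65059368e+01]), 'qd': array([-0.09489168, -0.0943544 ,  0.17510862,  0.0656711 ,  0.10562249,
       -0.01805376]), 'joint_torque': array([-7.81275994e-04, -5.84162307e+01,  2.93752456e+01,  7.01536015e+00,
        1.02368620e-02, -6.75610181e-05]), 'tcp_pos': array([ 0.18367169, -0.64908807,  0.22574152]), 'eef_rot': array([ 1.79917806e+02, -6.55408957e-03, -1.64203588e+02]), 'contact_force': array([ 0.50768031,  0.67532101, -0.87341884]), 'moment': array([ 0.07274153, -0.05001371, -0.01181197]), 'gripper_force': 0.0, 'gripper_width': 0.08729249540126205}
```

View pics/top0.png

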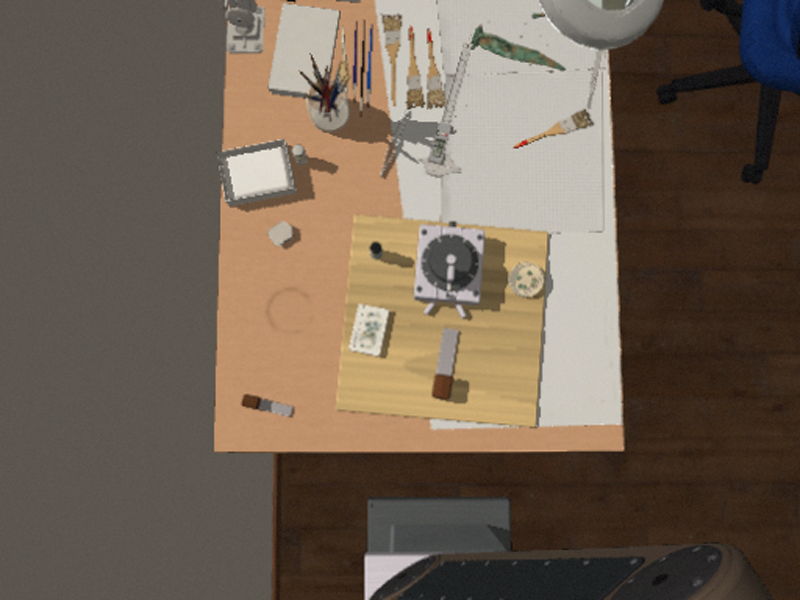

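View pics/side0.png

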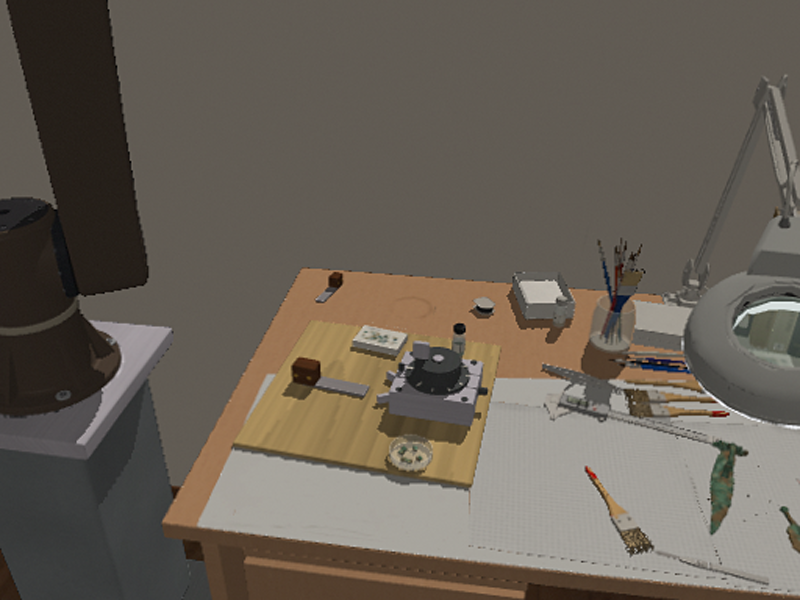

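The top view shows the jig at (450,262), with its ears towards the robot at (445,310). There are two candidate blades: the large one on the board at (445,365), handle (443,386), and a small one on the bench at (267,405). I choose the large one. The vial is at (376,250), the petri dish at (528,280) and the box at (370,330). Next I'll check the choice in a close crop and measure.

Run:
```python
from h import *
p=np.load("top0.npz")["p"]; s=np.load("side0.npz")["p"]
a=cv2.resize(p[138:268,210:360,::-1],None,fx=4.6,fy=4.6,interpolation=cv2.INTER_CUBIC)
cv2.imwrite("pics/c1.png",a)
b=cv2.resize(s[205:305,180:320,::-1],None,fx=5.6,fy=5.6,interpolation=cv2.INTER_CUBIC)
cv2.imwrite("pics/c2.png",b)
```

```text
(no output)
```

View pics/c1.png

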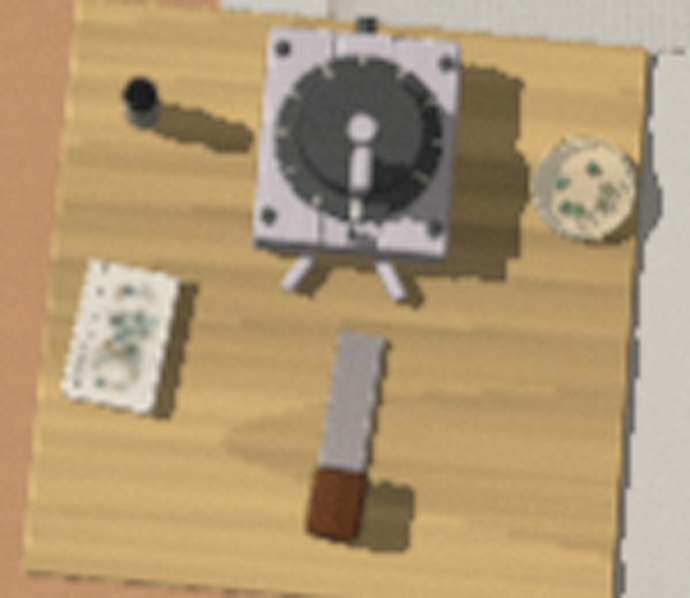

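View pics/c2.png

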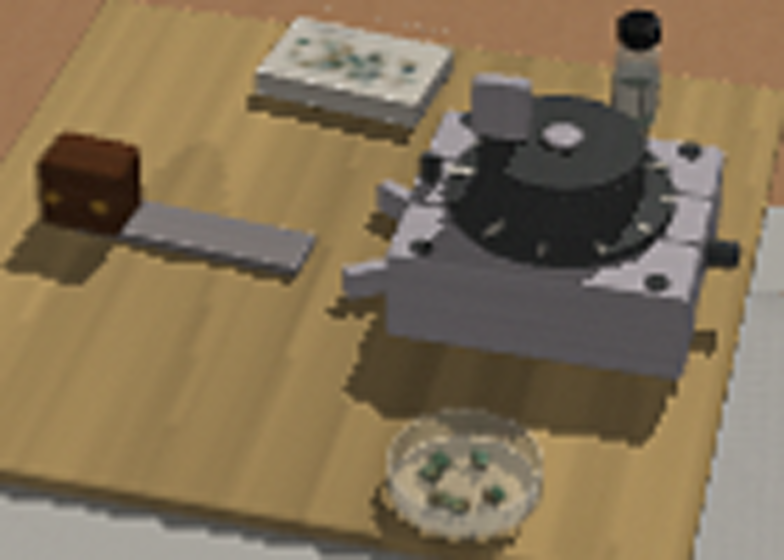

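The crop confirms the large blade: tip edge c1 (340,332)-(386,338), handle (337,500). The sleeve stands on 0, with the tab and the broad mark at the index (358,200) pointing to jig -x. The boss is at (361,128).

Run:
```python
from h import *
np.set_printoptions(precision=4,suppress=True)
c1=lambda q:(np.array(q,float)+.5)/4.6-.5+[210,138]
c2=lambda q:(np.array(q,float)+.5)/5.6-.5+[180,205]
f8=lambda q:(np.array(q,float)+.5)/1.5625-.5
def tri(t,s):
    (o1,d1),(o2,d2)=ray("top",t),ray("side",s); out=[]
    for a,b in zip(d1,d2):
        x=np.linalg.lstsq(np.c_[a,-b],o2-o1,rcond=None)[0]; out.append(np.r_[(o1+a*x[0]+o2+b*x[1])/2, np.linalg.norm(o1+a*x[0]-o2-b*x[1])])
    return np.array(out)
print("board",B:=onz("top",f8([(355,216),(549,233),(537,427),(337,410)]),.008), np.linalg.norm(B-np.roll(B,1,0),axis=1))
J=onz("top",c1([(275,28),(463,42),(447,248),(257,240)]),.05)
print("block",J,J.mean(0),np.linalg.norm(J-np.roll(J,1,0),axis=1))
print("boss tri, near right corner tri, petri",tri(c1([(361,128),(447,248)]),c2([(563,135),(387,258)])))
print("boss@.08",onz("top",c1([(361,128)]),.08),onz("side",c2([(563,135)]),.08))
# screws
S=onz("top",c1([(283,48),(447,63),(435,228),(268,214)]),.052);print("screws",S,S.mean(0))
Bl=onz("top",c1([(340,332),(386,338),(366,470),(318,468)]),.013)
print("blade",Bl,(Bl[0]+Bl[1])/2,(Bl[2]+Bl[3])/2)
# masks
for n in("top","side"):
    p=np.load(n+"0.npz")["p"];h=cv2.cvtColor(p,cv2.COLOR_RGB2HSV)
    m=((h[...,0]<14)&(h[...,1]>120)&(h[...,2]<140)&(h[...,2]>30)).astype(np.uint8)
    k,l,st,ce=cv2.connectedComponentsWithStats(m)
    for i in range(1,k):
        if 60<st[i,4]<600: print(n,"brown",st[i],ce[i],onz(n,ce[i],.0425 if n=="top" else .03))
p=np.load("top0.npz")["p"].astype(int)
# light ray-coloured blade pixels
g=np.zeros(p.shape[:2],np.uint8);g[208:241,275:298]=(abs(p[...,0]-p[...,2])<25)[208:241,275:298]&(p.sum(2)>330)[208:241,275:298]
q=cv2.findContours(g,0,1)[0];q=max(q,key=cv2.contourArea);R=cv2.minAreaRect(q);bx=cv2.boxPoints(R);print(R);print(onz("top",bx,.013))
```

```text
board [[ 0.7251  0.1781  0.008 ]
 [ 0.6953 -0.1587  0.008 ]
 [ 0.3618 -0.1302  0.008 ]
 [ 0.3912  0.2066  0.008 ]] [0.3351 0.3381 0.3348 0.338 ]
block [[ 0.6993  0.0647  0.05  ]
 [ 0.6912 -0.0424  0.05  ]
 [ 0.5726 -0.0315  0.05  ]
 [ 0.5773  0.0755  0.05  ]] [0.6351 0.0166 0.05  ] [0.1225 0.1075 0.1191 0.1071]
boss tri, near right corner tri, petri [[ 0.6349  0.0184  0.0801  0.0011]
 [ 0.5711 -0.0322  0.0478  0.0038]]
boss@.08 [[0.6354 0.0184 0.08  ]] [[0.6343 0.0183 0.08  ]]
screws [[ 0.6872  0.0603  0.052 ]
 [ 0.6785 -0.0329  0.052 ]
 [ 0.5837 -0.0247  0.052 ]
 [ 0.5917  0.0693  0.052 ]] [0.6353 0.018  0.052 ]
blade [[0.5291 0.0269 0.013 ]
 [0.5256 0.0004 0.013 ]
 [0.4496 0.0127 0.013 ]
 [0.4508 0.0402 0.013 ]] [0.5273 0.0137 0.013 ] [0.4502 0.0264 0.013 ]
top brown [277 240  12  16 153] [282.6863 247.2418] [[0.4292 0.0317 0.0425]]
top brown [154 252  12  10  79] [159.6962 256.7089] [[0.4052 0.3473 0.0425]]
side brown [210 174   9  10  65] [213.8462 178.3846] [[0.4103 0.3192 0.03  ]]
side brown [187 229  18  18 240] [195.8292 236.9292] [[0.4311 0.0239 0.03  ]]
side brown [118 346  13  13  70] [123.5    351.8429] [[ 0.3901 -0.3394  0.03  ]]
side brown [  0 352  13  32 188] [  4.0479 372.3723] [[ 0.2025 -0.4185  0.03  ]]
side brown [335 373  88  11 453] [368.7528 380.0662] [[ 0.8218 -0.3343  0.03  ]]
((286.175537109375, 225.028076171875), (9.360937118530273, 28.912261962890625), 9.090276718139648)
[[0.4529 0.0388 0.013 ]
 [0.5284 0.0261 0.013 ]
 [0.5245 0.0016 0.013 ]
 [0.4489 0.0144 0.013 ]]
```

Emit:
{"op": "carry_out", "data": {
  "deltas": [
    [0.4,[-40,36,0],[0,0,0.03]],
    [0.4,[-75,67,0],[0,0,0.06]],
    [0.4,[-110,98,0],[0,0,0.09]],
    [0.4,[-145,130,0],[0,0,0.12]],
    [0.4,[-180,161,0],[0,0,0.15]],
    [0.4,[-215,192,0],[0,0,0.18]],
    [0.4,[-250,223,0],[0,0,0.2]],
    [0.4,[-285,255,0],[0,0,0.22]],
    [0.4,[-320,286,0],[0,0,0.25]],
    [0.4,[-355,317,0],[0,0,0.28]],
    [0.4,[-390,348,0],[0,0,0.3]],
    [0.4,[-420,375,0],[0,0,0.365]]
  ]
}}

```text
time_s: 1.3
tcp_pos: [0.4865, -0.1721, 0.2265]
eef_rot: [180.0, 0.0, 174.9]
contact_force: [1.1, -0.6, 0.2]
gripper_width: 0.0349
gripper_force: 0.0
```

```bash
cat >> h.py <<'E'
AX=np.array([.635,.018]); JY=-5.1
def info(pos=None,yaw=None):
    s=r.get_state(); p=s["tcp_pos"]; e=s["eef_rot"]; y=np.radians(e[2])
    print("t",round(s["time_s"],2),"p",(p*1e3).round(1),"rpy",e.round(1),"F",s["contact_force"].round(1),"w",round(s["gripper_width"]*1e3,1),"g",round(s["gripper_force"],1),"j",s["joints"].round(0))
    if pos is not None:
        d=(np.array(pos)-p)*1e3; c,q=np.cos(y),np.sin(y)
        print("shift",np.round([c*d[0]+q*d[1],q*d[0]-c*d[1],-d[2]],1),"rz",round(np.radians(-((yaw-e[2]+180)%360-180)),3))
def tabpos(a,rad=.026,tang=0,z=.087): # a: sleeve degrees
    w=np.radians(180+JY+a); return [AX[0]+rad*np.cos(w)-tang*np.sin(w),AX[1]+rad*np.sin(w)+tang*np.cos(w),z]
E
python3 -c "
from h import *
info(tabpos(0,z=.15),174.9)"
```

```text
t 1.3 p [ 486.5 -172.1  226.5] rpy [180.    0.  174.9] F [ 1.1 -0.6  0.2] w 34.9 g 0.0 j [  2.   5. -19.  -0. -65. -97.]
shift [-104.8  202.6   76.5] rz -0.001
```

Emit:
{"op": "carry_out", "data": {
  "deltas": [
    [0.4,[-20,40,0],[0,0,0]],
    [0.4,[-40,80,0],[0,0,0]],
    [0.4,[-60,120,10],[0,0,0]],
    [0.4,[-80,160,20],[0,0,0]],
    [0.4,[-95,190,50],[0,0,0]],
    [0.4,[-105,203,76],[0,0,0]],
    [0.4,[-105,203,76],[0,0,0]],
    [0.4,[-105,203,76],[0,0,0]]
  ]
}}

```text
time_s: 2.1
tcp_pos: [0.6079, 0.0185, 0.1497]
eef_rot: [-179.9, -0.1, 174.9]
contact_force: [-0.3, 0.4, 0.7]
gripper_width: 0.0351
gripper_force: 0.0
```

```bash
python3 -c "
from h import *
info(tabpos(0,z=.087),174.9)
p,d=r.capture('side'); cv2.imwrite('pics/s1.png',cv2.resize(p[170:320,150:350,::-1],None,fx=4,fy=4,interpolation=cv2.INTER_CUBIC))"
```

```text
t 2.1 p [607.9  18.5 149.7] rpy [-1.799e+02 -1.000e-01  1.749e+02] F [-0.3  0.4  0.7] w 35.1 g 0.0 j [  20.   18.  -14.    0.  -58. -115.]
shift [-1.   1.9 62.7] rz 0.001
```

View pics/s1.png

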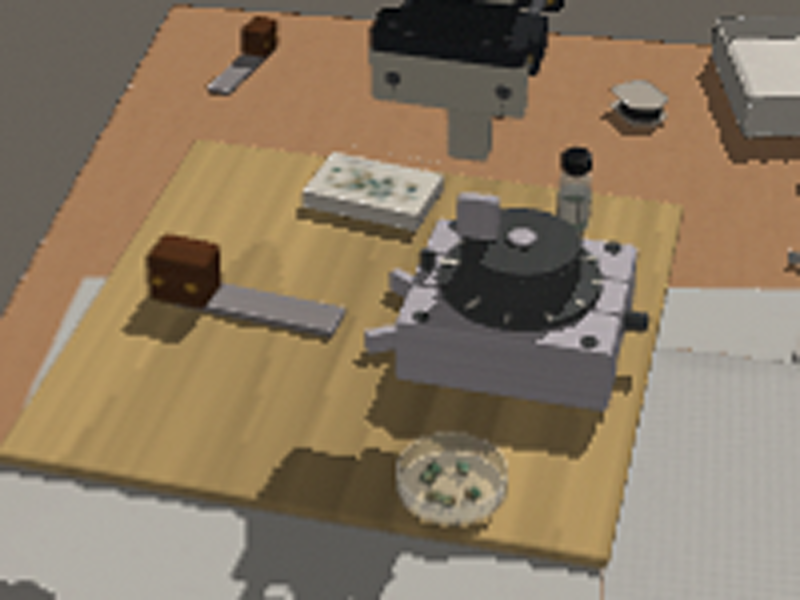

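Emit:
{"op": "carry_out", "data": {
  "deltas": [
    [0.4,[-1,1.5,25],[0,0,0]],
    [0.4,[-1,1.5,45],[0,0,0]],
    [0.4,[-1,1.5,58],[0,0,0]],
    [0.4,[-1,1.5,62.5],[0,0,0]],
    [0.2,[-1,1.5,62.5],[0,0,0]],
    [0.2,[-1,1.5,62.5],[0,0,0]],
    [0.2,[-1,1.5,62.5],[0,0,0]]
  ]
}}

```text
time_s: 2.85
tcp_pos: [0.6103, 0.0201, 0.0892]
eef_rot: [180.0, 0.1, 174.9]
contact_force: [0.0, 0.3, -0.7]
gripper_width: 0.0193
gripper_force: 0.0
```

```bash
python3 -c "
from h import *
info(tabpos(0,z=.087),174.9)"
```

```text
t 2.85 p [610.3  20.1  89.2] rpy [1.800e+02 1.000e-01 1.749e+02] F [ 0.   0.3 -0.7] w 19.3 g 0.0 j [  20.   21.  -18.    0.  -51. -115.]
shift [1.2 0.2 2.2] rz -0.0
```

Emit:
{"op": "carry_out", "data": {
  "deltas": [
    [0.2,[0.5,-3.4,1],[0,0,-0.131]],
    [0.2,[0,-6.7,1],[0,0,-0.262]],
    [0.2,[-1,-10,1],[0,0,-0.393]],
    [0.2,[-2.7,-13,1],[0,0,-0.524]],
    [0.2,[-4.7,-15.8,1],[0,0,-0.654]],
    [0.2,[-7,-18.4,1],[0,0,-0.785]],
    [0.2,[-9.7,-20.6,1],[0,0,-0.916]],
    [0.2,[-12.5,-22.5,1],[0,0,-1.047]],
    [0.2,[-15.7,-24,1],[0,0,-1.178]],
    [0.2,[-19,-25.1,1],[0,0,-1.309]],
    [0.2,[-22.5,-25.8,1],[0,0,-1.44]],
    [0.2,[-26,-26,1],[0,0,-1.571]]
  ]
}}

```text
time_s: 4.05
tcp_pos: [0.6334, -0.0077, 0.0879]
eef_rot: [-180.0, 0.0, -94.8]
contact_force: [-0.4, -0.1, -0.7]
gripper_width: 0.0177
gripper_force: 0.0
```

```bash
python3 -c "
from h import *
info(tabpos(90,z=.087),264.9)"
```

```text
t 4.05 p [633.4  -7.7  87.9] rpy [-180.     0.   -94.8] F [-0.4 -0.1 -0.7] w 17.7 g 0.0 j [ 17.  23. -15.  -0. -52. -22.]
shift [0.3 0.7 0.9] rz 0.006
```

Emit:
{"op": "carry_out", "data": {
  "deltas": [
    [0.2,[-0.2,-3.4,0],[0,0,-0.131]],
    [0.2,[-0.9,-6.7,0],[0,0,-0.262]],
    [0.2,[-2,-10,0],[0,0,-0.393]],
    [0.2,[-3.5,-13,0],[0,0,-0.524]],
    [0.2,[-5.4,-15.8,0],[0,0,-0.654]],
    [0.2,[-7.6,-18.4,0],[0,0,-0.785]],
    [0.2,[-10.2,-20.6,0],[0,0,-0.916]],
    [0.2,[-13,-22.5,0],[0,0,-1.047]],
    [0.2,[-16,-24,0],[0,0,-1.178]],
    [0.2,[-19.3,-25.1,0],[0,0,-1.309]],
    [0.2,[-22.6,-25.8,0],[0,0,-1.44]],
    [0.2,[-26,-26,0],[0,0,-1.571]]
  ]
}}

```text
time_s: 5.25
tcp_pos: [0.6609, 0.0146, 0.0877]
eef_rot: [180.0, 0.0, -4.8]
contact_force: [-0.9, -0.7, 1.0]
gripper_width: 0.0176
gripper_force: 0.5
```

```bash
python3 -c "
from h import *
info(tabpos(180,z=.087),354.9)
p,d=r.capture('side'); cv2.imwrite('pics/s2.png',cv2.resize(p[170:320,150:350,::-1],None,fx=4,fy=4,interpolation=cv2.INTER_CUBIC))"
```

```text
t 5.25 p [660.9  14.6  87.7] rpy [180.    0.   -4.8] F [-0.9 -0.7  1. ] w 17.6 g 0.5 j [ 18.  26. -11.   0. -54.  67.]
shift [-0.1 -1.1  0.7] rz 0.005
```

View pics/s2.png

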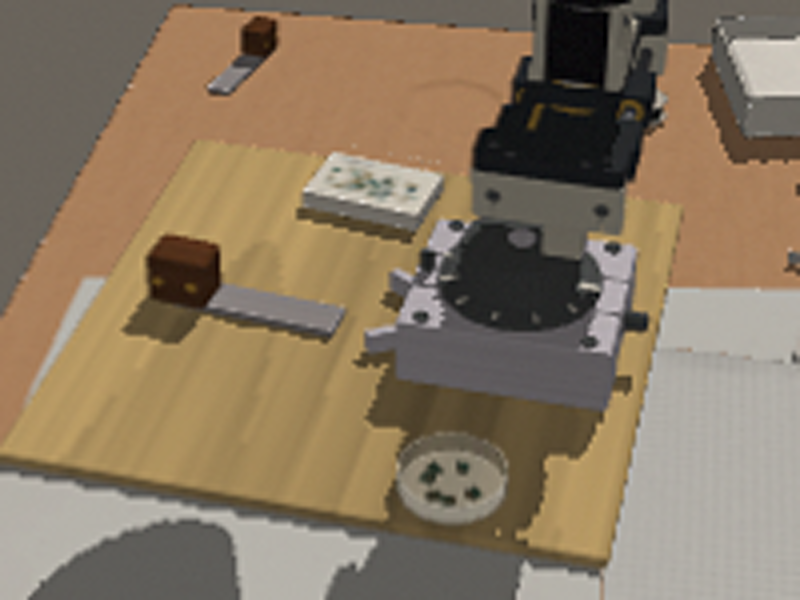

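Emit:
{"op": "carry_out", "data": {
  "deltas": [
    [0.2,[-0.2,-3.4,0],[0,0,-0.131]],
    [0.2,[-0.9,-6.7,0],[0,0,-0.262]],
    [0.2,[-2,-10,0],[0,0,-0.393]],
    [0.2,[-3.5,-13,0],[0,0,-0.524]],
    [0.2,[-4.5,-14.5,0],[0,0,-0.595]],
    [0.2,[-4.5,-14.5,0],[0,0,-0.595]],
    [0.2,[-3.5,-13,0],[0,0,-0.524]],
    [0.4,[-3.5,-13,0],[0,0,-0.524]],
    [0.4,[-3.5,-13,0],[0,0,-0.524]],
    [0.4,[-3.5,-13,-40],[0,0,-0.524]],
    [0.4,[-3.5,-13,-80],[0,0,-0.524]],
    [0.6,[-3.5,-13,-110],[0,0,-0.524]]
  ]
}}

```text
time_s: 6.5
tcp_pos: [0.6597, 0.0286, 0.1998]
eef_rot: [180.0, -0.1, 25.0]
contact_force: [1.1, -0.1, -0.6]
gripper_width: 0.039
gripper_force: 0.0
```

```bash
python3 -c "
from h import *
info([.429,.031,.15],-9.4)"
```

```text
t 6.5 p [659.7  28.6 199.8] rpy [ 1.8e+02 -1.0e-01  2.5e+01] F [ 1.1 -0.1 -0.6] w 39.0 g 0.0 j [ 19.  20.  -4.   0. -66.  96.]
shift [-208.1  -99.5   49.8] rz 0.6
```

Emit:
{"op": "carry_out", "data": {
  "deltas": [
    [0.6,[-20,-10,0],[0,0,0.06]],
    [0.6,[-50,-24,0],[0,0,0.15]],
    [0.6,[-85,-41,0],[0,0,0.25]],
    [0.6,[-120,-57,0],[0,0,0.36]],
    [0.6,[-155,-74,10],[0,0,0.47]],
    [0.6,[-185,-89,30],[0,0,0.57]],
    [0.6,[-203,-97,50],[0,0,0.6]],
    [0.6,[-208,-99.5,60],[0,0,0.6]],
    [0.6,[-208,-99.5,60],[0,0,0.6]],
    [0.6,[-208,-99.5,60],[0,0,0.6]]
  ]
}}

```text
time_s: 7.5
tcp_pos: [0.4299, 0.0316, 0.1378]
eef_rot: [-180.0, -0.1, -9.4]
contact_force: [0.8, -0.8, 0.8]
gripper_width: 0.0528
gripper_force: 0.0
```

```bash
python3 -c "
from h import *
info([.429,.0305,.017],-9.4)
p,d=r.capture('side');q,d=r.capture('top')
a=cv2.resize(p[180:300,160:320],(0,0),fx=3.3,fy=3.3,interpolation=cv2.INTER_CUBIC);b=cv2.resize(q[138:258,235:355],(0,0),fx=3.3,fy=3.3,interpolation=cv2.INTER_CUBIC)
cv2.imwrite('pics/s3.png',np.hstack([a,b])[:,:800,::-1])"
```

```text
t 7.5 p [429.9  31.6 137.8] rpy [-1.8e+02 -1.0e-01 -9.4e+00] F [ 0.8 -0.8  0.8] w 52.8 g 0.0 j [ 31.   2. -36.   0. -52.  50.]
shift [ -0.7   1.2 120.8] rz 0.001
```

View pics/s3.png

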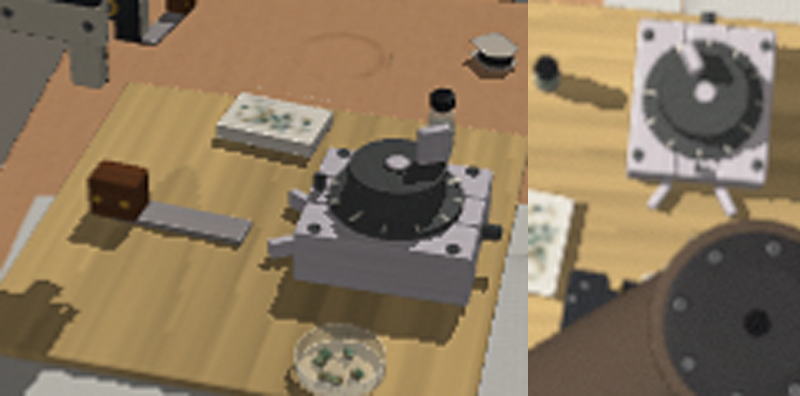

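Sleeve: the tab points far-left at (690,55), which is about 30° left of jig +x, as mark 7 needs. I'll check it numerically while descending onto the blade's handle.

Emit:
{"op": "carry_out", "data": {
  "deltas": [
    [0.6,[-0.5,1,40],[0,0,0]],
    [0.6,[-0.5,1,75],[0,0,0]],
    [0.6,[-0.5,1,100],[0,0,0]],
    [0.6,[-0.5,1,115],[0,0,0]],
    [0.6,[-0.5,1,120],[0,0,0]],
    [0.6,[-0.5,1,120],[0,0,0]]
  ]
}}

```text
time_s: 8.2
tcp_pos: [0.4283, 0.0302, 0.0168]
eef_rot: [180.0, 0.0, -9.4]
contact_force: [0.4, 0.8, 0.2]
gripper_width: 0.0523
gripper_force: 0.0
```

```bash
python3 -c "
from h import *
info([.429,.0305,.017],-9.4)
q,d=r.capture('top'); np.save('q',q)
for a in (200,205,210,215,220): print(a,proj('top',[tabpos(a,.014,z=.108),tabpos(a,.038,z=.108)]).round(1).tolist())
h=cv2.cvtColor(q,cv2.COLOR_RGB2GRAY); print(h[146:166,276:296])
"
```

```text
t 8.2 p [428.3  30.2  16.8] rpy [180.    0.   -9.4] F [0.4 0.8 0.2] w 52.3 g 0.0 j [ 31.  13. -44.   0. -33.  50.]
shift [ 0.6 -0.4 -0.2] rz -0.001
200 [[287.5, 158.1], [285.0, 149.0]]
205 [[287.1, 158.2], [283.7, 149.4]]
210 [[286.6, 158.4], [282.5, 149.9]]
215 [[286.2, 158.6], [281.3, 150.5]]
220 [[285.8, 158.9], [280.2, 151.2]]
[[201 205 200 202 204 203 175 196 211 208 204 205 207 206 205 202 211 204
  204 156]
 [204 203 202 203 202 203 164 209 221 209 205 202 204 206 203 202 201 203
  209 185]
 [204 204 200 203 204 207 165 207 219 207 204 202 206 204 202 201 202 202
  207 197]
 [203 204 202 201 204 208 157 195 208 183 180 177 181 187 192 188 198 203
  206 198]
 [204 201 201 203 206 191 148 178 173 131 116 117 117 168 158 138 156 167
  181 189]
 [202 204 186 190 213 203 186 190 171 115  81  81  82 139 120  79  93  97
  119 152]
 [205 187 145 139 204 208 207 208 196 143  93  83  85  98  90  81  80  81
   80  95]
 [174 141  99  83 164 175 195 213 201 171 112  69  78  84  82  87  86  81
   82  81]
 [115  93  82  84 110 149 181 204 206 194 144  71  62  68  68  71  70  76
   83  78]
 [
[... 233 characters left out ...]
  42  50
   61  79]
 [ 85  81  86  83  84  83  98 138 180 191 170 127  74  47  44  49  46  49
   48  63]
 [ 83  81  82  84  80  82  82 123 146 142 118  82  54  48  48  51  44  46
   45  49]
 [ 84  82  83  82  86  84  84  96 112 102  83  65  51  46  47  49  45  47
   46  45]
 [ 81  82  83  85  82  80  85  82  88  90  73  51  47  46  46  46  47  44
   46  43]
 [ 79  84  83  84  83  80  83  83  84  84  74  97 107  95  62  44  49  49
   47  47]
 [ 80  83  81  84  81  84  83  83  84  82 122 164 178 170 129  80  68  69
   67  57]
 [ 82  84  82  83  84  83  82  83  84  96 166 202 206 204 182 133  90  82
   79  72]
 [ 85  82  84  85  82  80  84  81  81 120 187 206 204 202 201 157  97  83
   82  84]]
```

Emit:
{"op": "carry_out", "data": {
  "squeeze": 25,
  "deltas": [
    [0.3,[0.5,0,0],[0,0,0]],
    [0.2,[0.5,0,0],[0,0,0]],
    [0.2,[0.5,0,0],[0,0,0]],
    [0.2,[0.5,0,0],[0,0,0]],
    [0.2,[0.5,0,0],[0,0,0]],
    [0.2,[0.5,0,0],[0,0,0]],
    [0.2,[0.5,0,-1.5],[0,0,0]],
    [0.2,[0.5,0,-2],[0,0,0]],
    [0.2,[0.5,0,-2],[0,0,0]]
  ]
}}

```text
time_s: 9.15
tcp_pos: [0.4282, 0.0301, 0.019]
eef_rot: [180.0, 0.0, -9.5]
contact_force: [0.0, 0.5, -1.5]
gripper_width: 0.0301
gripper_force: 25.0
```

```bash
python3 -c "
from h import *
J=lambda x,z:[AX[0]+x*.99604,AX[1]-x*.0889,z]
info(J(-.195,.0188),-5.1)"
```

```text
t 9.15 p [428.2  30.1  19. ] rpy [180.    0.   -9.5] F [ 0.   0.5 -1.5] w 30.1 g 25.0 j [ 31.  13. -44.  -0. -33.  50.]
shift [11.5 -7.2  0.2] rz -0.076
```

Gripped (30.1 mm, 25 N) and lifted; the wrist carries about 1.5 N, which is the blade's weight. Aligning next.

Emit:
{"op": "carry_out", "data": {
  "deltas": [
    [0.2,[4,-2.5,0],[0,0,-0.03]],
    [0.2,[8,-5,0],[0,0,-0.06]],
    [0.2,[11.5,-7,0],[0,0,-0.076]],
    [0.2,[11.5,-7,0],[0,0,-0.076]],
    [0.2,[11.5,-7,0],[0,0,-0.076]]
  ]
}}

```text
time_s: 9.65
tcp_pos: [0.4405, 0.035, 0.0189]
eef_rot: [180.0, 0.0, -5.1]
contact_force: [0.2, 0.2, -0.6]
gripper_width: 0.0297
gripper_force: 25.0
```

```bash
python3 -c "
from h import *
J=lambda x,z:[AX[0]+x*.99604,AX[1]-x*.0889,z]
info(J(-.165,.0188),-5.1)
p,d=r.capture('side')
cv2.imwrite('pics/s4.png',cv2.resize(p[200:290,180:300,::-1],(0,0),fx=6.5,fy=6.5,interpolation=cv2.INTER_CUBIC))
g=cv2.cvtColor(p,cv2.COLOR_RGB2GRAY)
print('exp tip corners',proj('side',[[*np.array(J(-.095,0)[:2])+np.array([.0889,.996])*s,.015] for s in(-.013,.013)]).round(1))
print('exp mouth', proj('side',[[*np.array(J(-.062,0)[:2])+np.array([.0889,.996])*s,.05] for s in(-.055,.055)]).round(1))"
```

```text
t 9.65 p [440.5  35.   18.9] rpy [180.    0.   -5.1] F [ 0.2  0.2 -0.6] w 29.7 g 25.0 j [ 30.  14. -43.  -0. -34.  55.]
shift [30.2 -0.3  0.1] rz -0.001
exp tip corners [[239.2 248.7]
 [242.  242.4]]
exp mouth [[248.4 249.4]
 [259.3 222.9]]
```

View pics/s4.png

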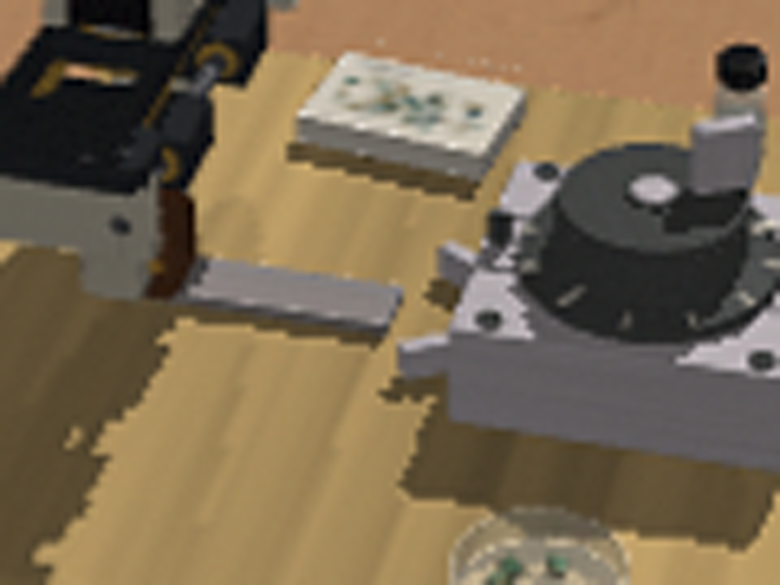

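The blade is held level just above the board, with its tip edge at crop (395,310) between the ears (455,262) and (425,355). It lines up with the slot. Sliding towards the mouth.

Emit:
{"op": "carry_out", "data": {
  "deltas": [
    [0.2,[5,-0.3,0],[0,0,0]],
    [0.2,[10,-0.3,0],[0,0,0]],
    [0.2,[15,-0.3,0],[0,0,0]],
    [0.2,[20,-0.3,0],[0,0,0]],
    [0.2,[25,-0.3,0],[0,0,0]],
    [0.2,[30,-0.3,0],[0,0,0]],
    [0.2,[35,-0.3,0],[0,0,0]],
    [0.2,[38,-0.3,0],[0,0,0]],
    [0.2,[38,-0.3,0],[0,0,0]]
  ]
}}

```text
time_s: 10.6
tcp_pos: [0.4791, 0.0321, 0.019]
eef_rot: [-180.0, -0.0, -5.1]
contact_force: [0.2, -0.6, -1.7]
gripper_width: 0.0296
gripper_force: 25.0
```

Emit:
{"op": "carry_out", "data": {
  "deltas": [
    [0.2,[3,0,0],[0,0,0]],
    [0.2,[6,0,0],[0,0,0]],
    [0.2,[9,0,0],[0,0,0]],
    [0.2,[12,0,0],[0,0,0]],
    [0.2,[14,0,0],[0,0,0]],
    [0.2,[14,0,0],[0,0,0]]
  ]
}}

```text
time_s: 11.2
tcp_pos: [0.4929, 0.0309, 0.019]
eef_rot: [-180.0, -0.0, -5.1]
contact_force: [-0.3, -0.9, -1.4]
gripper_width: 0.03
gripper_force: 25.0
```

```bash
python3 -c "
from h import *
J=lambda x,z:[AX[0]+x*.99604,AX[1]-x*.0889,z]
info(J(-.128,.0188),-5.1)"
```

```text
t 11.2 p [492.9  30.9  19. ] rpy [-180.    -0.    -5.1] F [-0.3 -0.9 -1.4] w 30.0 g 25.0 j [ 26.  18. -36.   0. -36.  58.]
shift [14.6  0.2  0.2] rz 0.0
```

Emit:
{"op": "carry_out", "data": {
  "deltas": [
    [0.2,[3,0,0],[0,0,0]],
    [0.2,[6,0,0],[0,0,0]],
    [0.2,[9,0,0],[0,0,0]],
    [0.2,[12,0,0],[0,0,0]],
    [0.2,[13,0,0],[0,0,0]],
    [0.2,[13,0,0],[0,0,0]]
  ]
}}

```text
time_s: 11.8
tcp_pos: [0.5057, 0.0297, 0.019]
eef_rot: [180.0, 0.0, -5.1]
contact_force: [-0.1, 0.2, -1.4]
gripper_width: 0.0297
gripper_force: 25.0
```

Emit:
{"op": "carry_out", "data": {
  "deltas": [
    [0.2,[1,0,0],[0,0,0]],
    [0.2,[2,0,0],[0,0,0]],
    [0.2,[2,0,0],[0,0,0]]
  ]
}}

```text
time_s: 12.1
tcp_pos: [0.5077, 0.0296, 0.0191]
eef_rot: [-180.0, -0.0, -5.1]
contact_force: [-0.7, -0.3, -0.7]
gripper_width: 0.0296
gripper_force: 25.0
```

Emit:
{"op": "carry_out", "data": {
  "deltas": [
    [0.2,[0.5,0,0],[0,0,0]],
    [0.2,[1,0,0],[0,0,0]],
    [0.2,[1,0,0],[0,0,0]]
  ]
}}

```text
time_s: 12.4
tcp_pos: [0.5086, 0.0294, 0.0191]
eef_rot: [-180.0, 0.0, -5.1]
contact_force: [0.3, 0.3, -1.5]
gripper_width: 0.03
gripper_force: 25.0
```

Emit:
{"op": "carry_out", "data": {
  "deltas": [
    [0.2,[0.5,0,0],[0,0,0]],
    [0.2,[1,0,0],[0,0,0]],
    [0.2,[1,0,0],[0,0,0]]
  ]
}}

```text
time_s: 12.7
tcp_pos: [0.5097, 0.0294, 0.0191]
eef_rot: [-180.0, -0.0, -5.1]
contact_force: [0.0, -0.3, -1.7]
gripper_width: 0.0299
gripper_force: 25.0
```

Emit:
{"op": "carry_out", "data": {
  "deltas": [
    [0.2,[0.5,0,0],[0,0,0]],
    [0.2,[1,0,0],[0,0,0]],
    [0.2,[1,0,0],[0,0,0]]
  ]
}}

```text
time_s: 13.0
tcp_pos: [0.5106, 0.0292, 0.0191]
eef_rot: [180.0, -0.0, -5.1]
contact_force: [-0.2, 0.2, -0.7]
gripper_width: 0.0294
gripper_force: 25.0
```

Emit:
{"op": "carry_out", "data": {
  "deltas": [
    [0.2,[0.5,0,0],[0,0,0]],
    [0.2,[1,0,0],[0,0,0]],
    [0.2,[1,0,0],[0,0,0]]
  ]
}}

```text
time_s: 13.3
tcp_pos: [0.5117, 0.0292, 0.0191]
eef_rot: [-180.0, -0.0, -5.1]
contact_force: [0.9, 0.2, -0.6]
gripper_width: 0.0302
gripper_force: 25.0
```

Emit:
{"op": "carry_out", "data": {
  "deltas": [
    [0.2,[0.5,0,0],[0,0,0]],
    [0.2,[1,0,0],[0,0,0]],
    [0.2,[1,0,0],[0,0,0]]
  ]
}}

```text
time_s: 13.6
tcp_pos: [0.5125, 0.029, 0.019]
eef_rot: [180.0, 0.0, -5.1]
contact_force: [-0.6, -0.2, -1.0]
gripper_width: 0.0299
gripper_force: 25.0
```

Emit:
{"op": "carry_out", "data": {
  "deltas": [
    [0.2,[0.5,0,0],[0,0,0]],
    [0.2,[1,0,0],[0,0,0]],
    [0.2,[1,0,0],[0,0,0]]
  ]
}}

```text
time_s: 13.9
tcp_pos: [0.5128, 0.0288, 0.0188]
eef_rot: [180.0, 0.1, -5.1]
contact_force: [-4.3, 0.9, -1.7]
gripper_width: 0.0299
gripper_force: 25.0
```

Emit:
{"op": "carry_out", "data": {
  "deltas": [
    [0.2,[0.5,0,0],[0,0,0]],
    [0.2,[1,0,0],[0,0,0]],
    [0.2,[1,0,0],[0,0,0]]
  ]
}}

```text
time_s: 14.2
tcp_pos: [0.5141, 0.0287, 0.0189]
eef_rot: [180.0, 0.0, -5.1]
contact_force: [-5.1, 0.3, -1.7]
gripper_width: 0.03
gripper_force: 25.0
```

Felt contact at TCP x ≈ 0.5125 m, with about 4–5 N from the plunger (tip about 40 mm inside the mouth). Pressing about 3 mm further, to mid-stroke.

Emit:
{"op": "carry_out", "data": {
  "deltas": [
    [0.2,[0.5,0,0],[0,0,0]],
    [0.2,[1,0,0],[0,0,0]],
    [0.2,[1.5,0,0],[0,0,0]],
    [0.2,[2,0,0],[0,0,0]],
    [0.2,[2.5,0,0],[0,0,0]],
    [0.2,[3,0,0],[0,0,0]],
    [0.2,[3,0,0],[0,0,0]]
  ]
}}

```text
time_s: 14.9
tcp_pos: [0.5176, 0.0286, 0.019]
eef_rot: [180.0, 0.0, -5.1]
contact_force: [-4.0, -0.7, -2.1]
gripper_width: 0.03
gripper_force: 25.0
```

Emit:
{"op": "carry_out", "data": {
  "deltas": [
    [0.2,[0,0,0.5],[0,0,0]],
    [0.2,[0,0,1],[0,0,0]],
    [0.2,[0,0,1.5],[0,0,0]],
    [0.2,[0,0,1.8],[0,0,0]],
    [0.2,[0,0,1.8],[0,0,0]],
    [0.2,[0,0,1.8],[0,0,0]]
  ]
}}

```text
time_s: 15.5
tcp_pos: [0.5179, 0.0288, 0.0177]
eef_rot: [-180.0, -0.0, -5.1]
contact_force: [-5.2, 1.7, 5.0]
gripper_width: 0.0297
gripper_force: 25.0
```

Emit:
{"op": "carry_out", "data": {
  "deltas": [
    [0.42,[0,0,0],[0,0,0]],
    [0.5,[0,0,0],[0,0,0]],
    [0.6,[0,0,0],[0,0,0]],
    [0.6,[0,0,0],[0,0,0]],
    [0.6,[0,0,-20],[0,0,0]],
    [0.6,[0,0,-50],[0,0,0]],
    [0.6,[-30,0,-90],[0,0,0]],
    [0.6,[-60,0,-130],[0,0,0]],
    [0.6,[-80,0,-160],[0,0,0]],
    [0.6,[-80,0,-160],[0,0,0]]
  ]
}}

```text
time_s: 16.5
tcp_pos: [0.4383, 0.0365, 0.1818]
eef_rot: [-179.7, -0.4, -5.0]
contact_force: [0.1, 0.6, 0.4]
gripper_width: 0.0526
gripper_force: 0.0
```

```bash
python3 -c "
from h import *
info()
p,d=r.capture('side');q,d=r.capture('top')
a=cv2.resize(p[190:310,160:300],(0,0),fx=3.3,fy=3.3,interpolation=cv2.INTER_CUBIC);b=cv2.resize(q[138:258,250:350],(0,0),fx=3.3,fy=3.3,interpolation=cv2.INTER_CUBIC)
cv2.imwrite('pics/s5.png',np.hstack([a,b])[:,:800,::-1])"
```

```text
t 16.5 p [438.3  36.5 181.8] rpy [-179.7   -0.4   -5. ] F [0.1 0.6 0.4] w 52.6 g 0.0 j [ 31.  -0. -32.   0. -58.  54.]
```

View pics/s5.png

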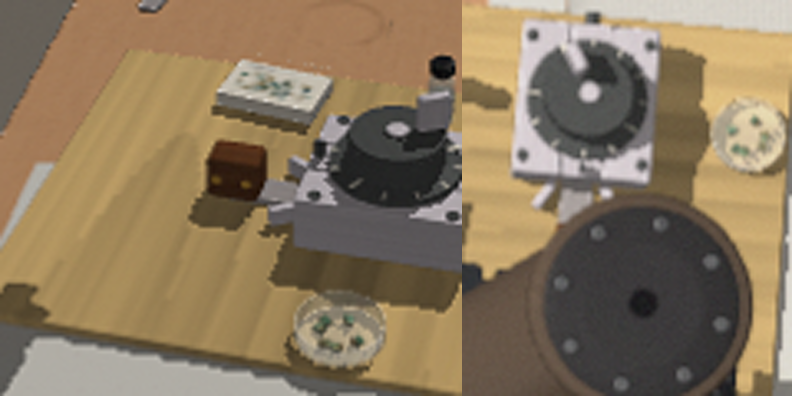

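The blade lies in the slot, handle at (235,172). The tab is still at mark 7 at (575,55), the vial, dish and box have not moved, and the arm is clear. Handing in.

```bash
python3 -c "
from plant import r
print(r.close_job())"
```

```text
the job is handed in; nothing more can be done
None
```

I turned the sleeve to 7 and slid the larger blade in until it pressed the plunger about 5 of its 8 mm by feel; the last pictures showed the sleeve still on 7 and the vial, dish and box undisturbed, and I handed in at about 17 s (no verdict was returned).

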